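Free the transit brace and balance the display-case lid by hand

ROBOT

A 7-joint arm with a two-finger parallel gripper is mounted at the origin on the work surface. World frame = base frame: x ahead of the robot, y to its left, z up, the work surface at z = 0. Lengths are in m, angles in rad, forces in N, time in s.
With the tool pointing down it reaches from about 0.425 to 0.875 m from the base axis. Payload 8.4 kg.
Tool frame: the origin (TCP) lies midway between the tips of the shut fingers; the grasp point (between the pads) lies bot.tcp_to_grasp behind it (bot.tcp_to_grasp is the distance from the TCP to the grasp point, in m); z points along the fingers, y is the line along which they close (so a half turn about z gives the same grasp; the last joint's range is limited). The gripper opens to 85 mm and grips with 20 to 120 N. Pads are 22 mm wide; open, the fingers measure 114 mm over their backs; the gripper's body (76 mm by 85 mm) begins 54 mm behind the grasp point. The pads swing forward as they close: fully open they stand 13 mm farther back than shut.
Start: joints at [1.219, 0.333, 0.04, 1.465, -0.013, 1.343, -0.059], TCP at [0.163, -0.629, 0.231] pointing down, gripper open.
Joint ranges: [-2.58, 2.58], [-0.38, 2.09], [-1.3, 1.39], [0.25, 2.4], [-1.5, 4.64], [0.08, 2.09], [-2.65, 2.65]. Speed limits (rad/s): [2.22, 2.22, 2.79, 2.79, 3.14, 3.14, 3.14].

INTERFACE

Orientations are given as a unit quaternion [x, y, z, w].
In Python, from rig import bot gives the robot as it stands.
- The arm moves only by the shell command python3 -m inch 'ROWS' [FORCE]. ROWS is a JSON object of lists of equal length, an entry for each row: "angular": the turn, a rotation vector about the tool's x, y, z in degrees, a list of three; "delta_pos": the shift along the tool's x, y, z in units of 40 mm (1.0 is 40 mm), a list of three; "gripper": the opening in per cent of the stroke, from 0 (shut) to 100 (fully open). In form: {"angular": [[rx, ry, rz], ...], "delta_pos": [[x, y, z], ...], "gripper": [gripper, ...]}. A call has 1 to 8 rows; each row shifts and turns the commanded pose from where the row before left it, along the tool's axes as they then stand; what a row does not reach is not made up. A row lasts 1/10 s, in which the tool goes at most 50 mm and 8.59 degrees, less where a joint would pass 70% of its speed; a pose out of reach is approached as far as the arm can. A call is refused whole if a number of a shift passes 1 or a number of a turn 8.59, either way. A call with a gripper value outside its range is refused whole. The fingers move at their own pace and stop on an object; FORCE is the grip in N (left out, the last holds). Time passes only in rows, so rows that do not move let the fingers close. It gives the time, the measured TCP pose, the force, the opening and the grip force at its end, in the units of the state.
- bot.read_state(): the state, without advancing time (a new reading comes with each control period).
- bot.read_camera(name): name is "scene" or "top"; returns a dict with "pixels" (480x640x3 uint8, red, green, blue), "vfov" (degrees; the focal length in pixels is half the picture's height over the tangent of half this angle, whatever the lens; pixels are square), "cx", "cy" (the principal point, pixels), "rvec" (rotation vector, rad) and "tvec" (3), from world to camera coordinates, as OpenCV has them. Camera axes: x right, y down, z forward; pixel columns grow to the right and rows downward; lengths in m; the calibration is good to about 2 mm. A picture is of the moment at which its call begins. There is no depth.
- bot.finish_job(): hands the job in; it is judged then, once.
Trained networks look in the newest picture that a camera, given by its name, has taken for a name from the list of things; names that differ only in an ending like _2 or _b are one class to them, and where a whole thing is asked for, a point or a joint stands for the part that bears it (a point fixed in the world has none). Each returns a list of dicts, best first, with "p" (0 to 1); they miss things now and then, are a little off and sometimes report something else, mostly with a low value. They report only what shows in the picture. A call takes as long as a camera call.
- bot.masks_of(camera, query): "mask" (480x640 bool, what is visible of it) and "position" ([row, column] in pixels, amid what is visible of it).
The state is a dict: "time_s": time; "q": joint angles; "qvel": joint speeds; "joint_torque": joint torques, N m; "ee_pos": TCP position; "ee_rot": TCP orientation; "contact_force": force on the tool from outside, world axes, zero at the start; "moment": the same for the moment, N m; "grip_width": finger opening in m; "finger_force": force on a finger pad.
Only numpy, scipy, OpenCV 4.12 (cv2) and the standard library are available. Lean on these libraries where they do the work, as an engineer would, in place of code of your own. Each camera call takes 0.05 s, during which the arm holds its last target. There are 200 camera calls.

TASK

Open the small desk-top display case for the conservator: swing the hold-down brace off the lid and out until it clicks home in its end detent, then raise the sprung lid by its grab bar until it is past its balance point and the gas struts have begun to lift it, without letting it get away to the end of its struts. Ease it back until it is just below the balance point and finish still holding it there, light and steady in the hand; do not let the lid fly up or drop, and leave the other things on the bench where they are.

Things in the scene. Friction and masses are not known exactly. Their poses are not given: they have to be found in the camera images.
- case: desk-top display case: grey steel base 260 (x) x 320 (y) x 85 mm high with a collar on a deck inside, fixed to the bench. Origin under its centre on the bench; +x points to the hinge side (rear), -x to the front with the grab bar, z up. The brace is at its right front corner (-y side)
- lid (a joint): angle of the glazed lid in rad: 0 shut, grows as its front edge rises about the rear hinge, 1.15 = end of the gas struts. Balance point 0.75 (43 degrees): below it the lid sinks shut if let go (3 N at the grab bar lifts it from shut, falling to none at 0.75); above it the struts lift it by themselves (0.7 N at 0.95), so grip it both ways. It cannot open under the brace
- lid_handle (a point): middle of the lid's round steel grab bar, 14 mm thick, along the case's y, 100 mm long, on a slanted post at each end (86 mm free between them), 135 mm above the bench when shut, 29 mm above the lid's top and 24 mm ahead of its front rail, so fingers have room on both sides. It swings with the lid about the hinge; the point's x and z axes turn with the lid
- lid_hinge (a point): point on the lid's hinge axis (along the case's y), middle of the rear edge, 95 mm above the bench, 130 mm behind the case's centre. At lid angle a the middle of the grab bar is 284*cos(a)-40*sin(a) mm in front of (case -x) this point and 284*sin(a)+40*cos(a) mm above it
- brace (a joint): angle of the hold-down brace in rad: 0 = straight across the lid's right rail towards the middle (case +y), grows as it swings to the rear and out (clockwise from above); at 1.57, pointing straight to the rear, it rides over a sprung ball (about 1 N at the knob), then snaps home to its end stop at 1.80; seated above 1.70. Before the ball, friction keeps it where it is left
- brace_knob (a point): grip point on the brace's upright black knob, a cylinder 18 mm in diameter and 40 mm tall at the end of the flat steel brace, 90 mm from the pivot axis; the point is 22 mm above the brace's top face, 18 mm below the knob's top, 139 mm above the bench. The brace's underside is 3 mm above the lid
- brace_pivot (a point): pivot of the brace (vertical axis), on the bracket at the right front corner of the case, 112 mm in front of and 177 mm to the right (-y) of the case's centre, 113 mm above the bench
- dish: bystander: clear petri dish of beads, 90 mm across, 15 mm high; origin under its centre
- loupe: bystander: black stand loupe, 52 mm across, 45 mm high; origin under its centre
- weight: bystander: steel weight with a knob, 44 mm across, 44 mm high; origin under its centre
- jar: bystander: amber glass jar with a black cap, 56 mm across, 75 mm high; origin under its centre
- bottle: bystander: white bottle, 52 mm across, 140 mm high; origin under its centre
- brush: bystander: brush lying on the bench; origin near its middle
- spatula: bystander: steel spatula 170 mm long lying on the bench; origin near its middle

How it is judged:
By the outcome, as a careful person would: the job done as asked, in the order asked, and still so for the second after the job is handed in, while the arm keeps its last pose, push and grip.
It also fails if it takes over 58 s, if anything falls off the work surface, if the arm or the gripper's body presses on something with over 40 N, if the wrist force passes 120 N, or if a joint passes its speed limit or range.

## Working session

There is one attempt and no reset: what is moved stays moved. The work goes in short steps, Python scripts to look and compute and a shell command to move; the robot and the scene stay as the last step left them, time stands still between calls to the robot, and variables do not carry over. Pictures are saved under pics/ and viewed, at most 10 in all, crops included, and the job is handed in when it is done.

```bash
ls; mkdir -p pics; cat > h.py <<'E'
from rig import bot
import numpy as np, cv2
from scipy.spatial.transform import Rotation as R
def cam(n):
    c=bot.read_camera(n); f=240/np.tan(np.radians(c["vfov"])/2)
    K=np.array([[f,0,c["cx"]],[0,f,c["cy"]],[0,0,1.]])
    return c,K,R.from_rotvec(np.ravel(c["rvec"])).as_matrix(),np.ravel(c["tvec"])
def ray(px,z,K,Rm,t): # px=(row,col) -> world at height z
    d=Rm.T@np.linalg.inv(K)@np.array([px[1],px[0],1.]); o=-Rm.T@t
    return o+d*(z-o[2])/d[2]
def proj(P,K,Rm,t):
    p=K@(Rm@np.asarray(P).T+t[:,None]); return (p[:2]/p[2]).T
E
python3 - <<'E'
from h import *
s=bot.read_state(); print(s, bot.tcp_to_grasp)
ims=[]
for n in("top","scene"):
    c,K,Rm,t=cam(n); print(n,K[0,0],(-Rm.T@t).round(3))
    cv2.imwrite(f"pics/{n}0.png",c["pixels"][:,:,::-1])
    for q,z in(("case",.085),("lid_handle",.135),("brace_knob",.139),("brace_pivot",.113),("lid",.1),("bottle",.07),("jar",.04),("brush",0),("dish",0),("loupe",.02),("weight",.02),("spatula",0)):
        for r in bot.masks_of(n,q)[:1]: print(q,round(r["p"],2),np.round(r["position"]),r["mask"].sum(),ray(r["position"],z,K,Rm,t).round(3))
E
```

```text
pics
{'time_s': 0.0, 'q': array([ 1.21877026,  0.3338975 ,  0.03987567,  1.46625895, -0.01342656,
        1.34330199, -0.05849966]), 'qvel': array([-1.33630975e-03,  2.78704628e-04,  2.14720887e-03, -3.22692316e-05,
       -6.30432211e-04, -1.99234829e-04, -2.43471976e-04]), 'joint_torque': array([-2.35390144e-04, -6.58548045e+01,  1.36567444e+00, -4.05563664e+01,
        1.69430341e-02,  1.28735529e-02, -5.39750644e-06]), 'ee_pos': array([ 0.16245934, -0.62890392,  0.23043598]), 'ee_rot': array([ 9.92021734e-01,  1.26064426e-01, -1.41911040e-04, -7.87193612e-04]), 'contact_force': array([ 0.28376443, -0.98284956, -0.06077368]), 'moment': array([-0.00490953,  0.00980537,  0.02452152]), 'finger_force': 0.0, 'grip_width': 0.08554755457374073} 0.0187
top 543.5986202646773 [0.316 0.061 1.224]
case 0.7 [214. 322.] 19219 [0.618 0.09  0.085]
lid_handle 0.72 [215. 321.] 17797 [0.604 0.09  0.135]
brace_knob 0.6 [251. 390.] 563 [ 0.538 -0.056  0.139]
brace_pivot 0.84 [250. 390.] 538 [ 0.547 -0.059  0.113]
lid 0.72 [216. 318.] 17910 [0.609 0.097 0.1  ]
bottle 0.59 [204. 185.] 773 [0.62  0.392 0
[... 242 characters left out ...]
 0.02 ]
spatula 0.75 [289. 199.] 1346 [0.443 0.352 0.   ]
scene 497.61334042080165 [ 0.894 -0.588  0.937]
case 0.86 [269. 350.] 16650 [0.637 0.046 0.085]
lid_handle 0.7 [251. 352.] 12901 [0.635 0.056 0.135]
brace_knob 0.75 [274. 291.] 512 [ 0.552 -0.062  0.139]
brace_pivot 0.61 [272. 291.] 517 [ 0.539 -0.04   0.113]
lid 0.51 [274. 286.] 539 [ 0.528 -0.041  0.1  ]
bottle 0.7 [182. 401.] 764 [0.625 0.384 0.07 ]
jar 0.88 [293. 244.] 900 [ 0.447 -0.092  0.04 ]
brush 0.9 [362. 276.] 1507 [ 0.582 -0.185  0.   ]
dish 0.7 [228. 279.] 605 [0.39  0.147 0.   ]
loupe 0.7 [274. 289.] 601 [0.499 0.013 0.02 ]
weight 0.64 [390. 353.] 474 [ 0.752 -0.175  0.02 ]
spatula 0.9 [180. 335.] 443 [0.433 0.38  0.   ]
```

```bash
ls pics
```

```text
scene0.png
top0.png
```

View pics/top0.png

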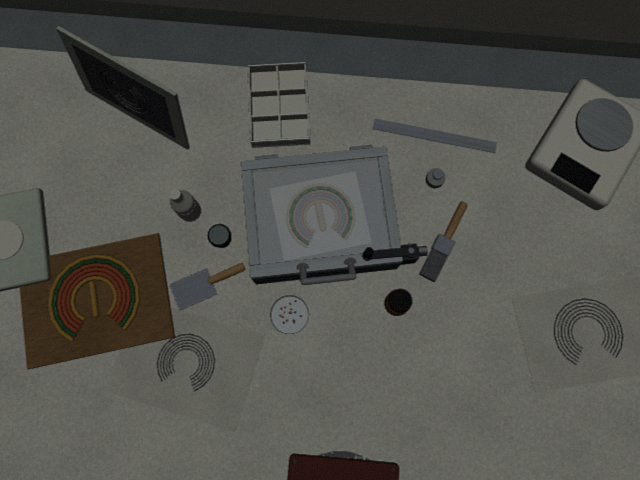

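View pics/scene0.png

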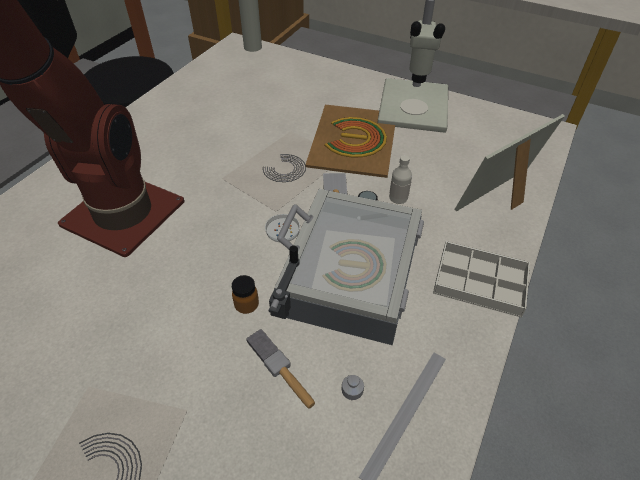

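The top view shows the case in the middle, with the bar at about (328,279), the knob at (368,253) and the brace pointing to image left (+y). In the scene view the bar is at (292,225) and the knob at (294,253). I'll zoom in on both to fit the case pose.

```bash
python3 - <<'E'
import cv2
a=cv2.imread("pics/top0.png")[235:295,290:440]; cv2.imwrite("pics/c1.png",cv2.resize(cv2.convertScaleAbs(a,alpha=1.6),None,fx=5,fy=5,interpolation=2))
a=cv2.imread("pics/scene0.png")[195:325,260:320]; cv2.imwrite("pics/c2.png",cv2.resize(cv2.convertScaleAbs(a,alpha=1.6),None,fx=4.5,fy=4.5,interpolation=2))
E
```

```text
(no output)
```

View pics/c1.png

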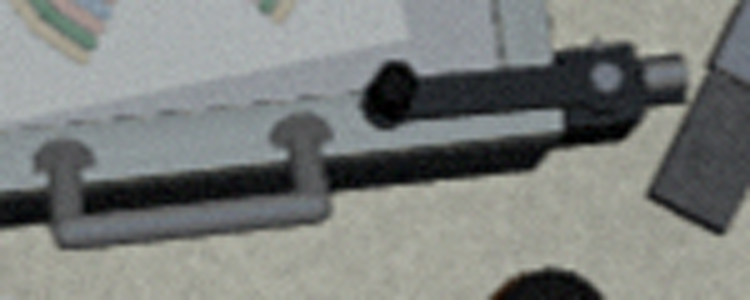

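View pics/c2.png

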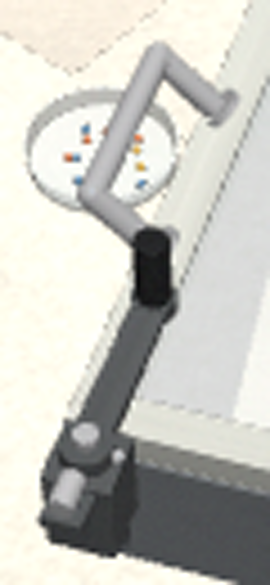

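```bash
cat > fit.py <<'E'
from h import *
from scipy.optimize import least_squares
P=np.array([[-.154,.048,.135],[-.154,-.048,.135],[-.112,-.087,.157],[-.112,-.177,.122]])
obs={"top":[[303.6,282.2],[353.6,276],[369.2,251.4],[411.2,250.2]],"scene":[[296,206.1],[280.4,238.1],[294.2,247.4],[279.1,291]]}
C={n:cam(n)[1:] for n in obs}
W=lambda p:np.c_[p[:2]+P[:,:2]@R.from_euler('z',p[2]).as_matrix()[:2,:2].T,P[:,2]]
f=lambda p:np.concatenate([(proj(W(p),*C[n])-obs[n]).ravel() for n in obs])
r=least_squares(f,[.6,.09,0.1],loss='soft_l1'); print(r.x.round(4)); print(f(r.x).reshape(-1,2).round(1)); print(W(r.x).round(4))
E
python3 fit.py
```

```text
[0.6232 0.0949 0.1965]
[[ 0.7 -0.7]
 [-2.   0.3]
 [-0.2  0.4]
 [-0.4  0.1]
 [-0.8  1.7]
 [ 0.7 -0.7]
 [-0.9  0.5]
 [ 0.4  0.7]]
[[ 0.4628  0.1119  0.135 ]
 [ 0.4815  0.0178  0.135 ]
 [ 0.5303 -0.0123  0.157 ]
 [ 0.5479 -0.1005  0.122 ]]
```

```bash
cat >> h.py <<'E'
CASE=np.array([.6232,.0949]); YAW=.1965
def c2w(x,y,z): return np.r_[CASE+R.from_euler('z',YAW).as_matrix()[:2,:2]@[x,y],z]
def go(P,yaw): # tool down, tool y at yaw (deg) -> remaining tool-frame shift in units, turn deg
    s=bot.read_state(); T=R.from_quat(s["ee_rot"]).as_matrix(); a=np.radians(yaw); y=np.array([np.cos(a),np.sin(a),0])
    G=np.c_[np.cross(y,[0,0,-1]),y,[0,0,-1]]
    print("shift",(T.T@(np.asarray(P)-s["ee_pos"])/.04).round(2),"turn",np.degrees(R.from_matrix(T.T@G).as_rotvec()).round(2),"pos",s["ee_pos"].round(4),"q",s["q"].round(2),"F",s["contact_force"].round(1),"t",s["time_s"],"w",s["grip_width"])
KN=c2w(-.112,-.087,.124)
E
python3 -c "
from h import *
go(np.r_[KN[:2],.23],np.degrees(YAW))"
```

```text
shift [ 12.76 -12.64   0.03] turn [ -0.    -0.   -86.77] pos [ 0.1626 -0.6293  0.2313] q [ 1.22  0.33  0.04  1.47 -0.01  1.34 -0.06] F [-0.  -0.2  0.3] t 1.4 w 0.08528901390786642
```

```bash
python3 -m inch '{"angular":[[0,0,0],[0,0,0],[0,0,0],[0,0,0],[0,0,0],[0,0,0],[0,0,0],[0,0,0]],"delta_pos":[[0.8,-0.8,0],[0.8,-0.8,0],[0.8,-0.8,0],[0.8,-0.8,0],[0.8,-0.8,0],[0.8,-0.8,0],[0.8,-0.8,0],[0.8,-0.8,0]],"gripper":[50,50,50,50,50,50,50,50]}' 20
python3 -m inch '{"angular":[[0,0,0],[0,0,0],[0,0,0],[0,0,0],[0,0,0],[0,0,0],[0,0,0],[0,0,0]],"delta_pos":[[0.8,-0.8,0],[0.8,-0.8,0],[0.8,-0.8,0],[0.8,-0.8,0],[0.8,-0.8,0],[0.8,-0.8,0],[0.8,-0.8,0],[0.7,-0.6,0]],"gripper":[50,50,50,50,50,50,50,50]}'
python3 -m inch '{"angular":[[0,0,-8],[0,0,-8],[0,0,-8],[0,0,-8],[0,0,-8],[0,0,-8],[0,0,-8],[0,0,-8]],"delta_pos":[[0,0,0],[0,0,0],[0,0,0],[0,0,0],[0,0,0],[0,0,0],[0,0,0],[0,0,0]],"gripper":[50,50,50,50,50,50,50,50]}'
python3 -m inch '{"angular":[[0,0,-8],[0,0,-8],[0,0,-6.8],[0,0,0]],"delta_pos":[[0,0,0],[0,0,0],[0,0,0],[0,0,0]],"gripper":[50,50,50,50]}'
python3 - <<'E'
from h import *
go(KN,np.degrees(YAW))
c,K,Rm,t=cam("scene"); cv2.imwrite("pics/s1.png",cv2.resize(c["pixels"][130:370,200:480,::-1],None,fx=2.5,fy=2.5))
E
```

```text
time_s: 2.2
ee_pos: [0.347, -0.3158, 0.2316]
ee_rot: [0.992, 0.126, 0.0, 0.0]
contact_force: [0.8, -0.4, 0.4]
grip_width: 0.0426
finger_force: 0.0
time_s: 3.0
ee_pos: [0.5292, -0.0116, 0.2318]
ee_rot: [0.992, 0.127, 0.001, -0.0]
contact_force: [1.1, -0.2, -0.2]
grip_width: 0.0427
finger_force: 0.0
time_s: 3.8
ee_pos: [0.5284, -0.0143, 0.2314]
ee_rot: [0.773, 0.635, 0.0, 0.0]
contact_force: [-0.6, 0.8, 0.1]
grip_width: 0.0425
finger_force: 0.0
time_s: 4.2
ee_pos: [0.5284, -0.0144, 0.2314]
ee_rot: [0.634, 0.774, 0.0, 0.0]
contact_force: [0.1, -0.7, -0.2]
grip_width: 0.0429
finger_force: 0.0
shift [0.04 0.06 2.69] turn [0.01 0.   0.12] pos [ 0.5284 -0.0144  0.2314] q [ 0.6   0.14 -0.71  1.73  0.1   1.3   0.06] F [ 0.1 -0.7 -0.2] t 4.2 w 0.042885868783319646
```

View pics/s1.png

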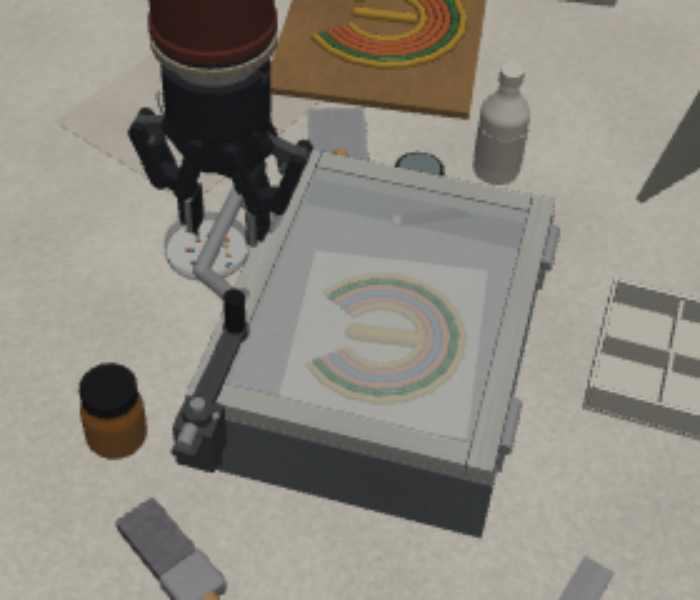

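The gripper sits over the knob: fingertips at about (290,225), knob at (294,254) below them. Descending and caging it.

```bash
python3 -m inch '{"angular":[[0,0,0],[0,0,0],[0,0,0],[0,0,0],[0,0,0],[0,0,0],[0,0,0],[0,0,0]],"delta_pos":[[0.04,0.06,0.4],[0,0,0.4],[0,0,0.4],[0,0,0.4],[0,0,0.4],[0,0,0.4],[0,0,0.29],[0,0,0]],"gripper":[50,50,50,50,50,50,50,50]}' 20
python3 -m inch '{"angular":[[0,0,0],[0,0,0],[0,0,0],[0,0,0]],"delta_pos":[[0,0,0],[0,0,0],[0,0,0],[0,0,0]],"gripper":[28,28,28,28]}'
python3 - <<'E'
from h import *
go(KN,np.degrees(YAW))
c,K,Rm,t=cam("scene"); cv2.imwrite("pics/s2.png",cv2.resize(c["pixels"][180:320,230:350,::-1],None,fx=4,fy=4))
E
```

```text
time_s: 5.05
ee_pos: [0.5295, -0.0123, 0.1223]
ee_rot: [0.635, 0.773, -0.001, -0.001]
contact_force: [0.2, -0.3, 0.1]
grip_width: 0.0423
finger_force: 0.0
time_s: 5.45
ee_pos: [0.5307, -0.0123, 0.1243]
ee_rot: [0.634, 0.773, 0.0, 0.0]
contact_force: [-0.1, 0.5, -0.1]
grip_width: 0.0237
finger_force: 0.0
shift [ 0.   -0.01  0.01] turn [0.05 0.02 0.01] pos [ 0.5307 -0.0123  0.1243] q [ 0.56  0.25 -0.7   1.86  0.18  1.1  -0.01] F [-0.1  0.5 -0.1] t 5.45 w 0.023684060907327182
```

View pics/s2.png

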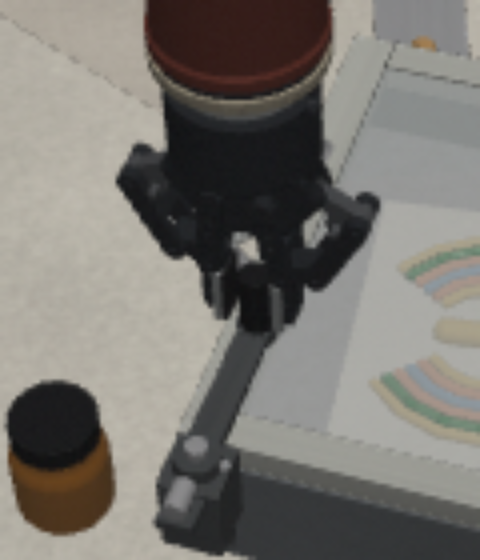

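The knob is between the pads at about (294,255). Starting the arc, 4° per row.

```bash
for i in 1; do python3 -m inch '{"angular":[[0,0,4],[0,0,4],[0,0,4],[0,0,4],[0,0,4],[0,0,4],[0,0,4],[0,0,4]],"delta_pos":[[-0.005,0.157,0],[-0.005,0.157,0],[-0.005,0.157,0],[-0.005,0.157,0],[-0.005,0.157,0],[-0.005,0.157,0],[-0.005,0.157,0],[-0.005,0.157,0]],"gripper":[28,28,28,28,28,28,28,28]}'; done
python3 -m inch '{"angular":[[0,0,4],[0,0,4],[0,0,4],[0,0,4],[0,0,4],[0,0,4],[0,0,4],[0,0,4]],"delta_pos":[[-0.005,0.157,0],[-0.005,0.157,0],[-0.005,0.157,0],[-0.005,0.157,0],[-0.005,0.157,0],[-0.005,0.157,0],[-0.005,0.157,0],[-0.005,0.157,0]],"gripper":[28,28,28,28,28,28,28,28]}'
python3 -c "
from h import *
a=np.radians(64); go(c2w(-.112+.09*np.sin(a),-.177+.09*np.cos(a),.124),np.degrees(YAW)-64)
c,K,Rm,t=cam('top')
for r in bot.masks_of('top','brace_knob')[:2]: print(r['p'],r['position'],r['mask'].sum())"
```

```text
time_s: 6.3
ee_pos: [0.5801, -0.0162, 0.1238]
ee_rot: [0.824, 0.567, -0.0, -0.0]
contact_force: [-0.4, -0.3, 0.5]
grip_width: 0.024
finger_force: 0.1
time_s: 7.1
ee_pos: [0.6199, -0.0458, 0.1238]
ee_rot: [0.948, 0.318, 0.0, -0.0]
contact_force: [-1.0, -0.1, 0.1]
grip_width: 0.0239
finger_force: 0.1
shift [-0.01 -0.   -0.  ] turn [-0.01 -0.   -0.14] pos [ 0.6199 -0.0458  0.1238] q [ 0.38  0.4  -0.48  1.65  0.2   1.15 -1.07] F [-1.  -0.1  0.1] t 7.1 w 0.023899310745699048
0.54 [221.2, 391.3] 99
0.23 [205.5, 184.0] 743
```

```bash
python3 -m inch '{"angular":[[0,0,4],[0,0,4],[0,0,4],[0,0,4],[0,0,4],[0,0,4],[0,0,4],[0,0,4]],"delta_pos":[[-0.005,0.157,0],[-0.005,0.157,0],[-0.005,0.157,0],[-0.005,0.157,0],[-0.005,0.157,0],[-0.005,0.157,0],[-0.005,0.157,0],[-0.005,0.157,0]],"gripper":[28,28,28,28,28,28,28,28]}'
python3 -m inch '{"angular":[[0,0,4],[0,0,4],[0,0,0],[0,0,0],[0,0,0],[0,0,0]],"delta_pos":[[-0.005,0.157,0],[-0.005,0.157,0],[0,0,0],[0,0,0],[0,0,0],[0,0,0]],"gripper":[28,28,28,28,28,28]}'
python3 -m inch '{"angular":[[0,0,0],[0,0,0],[0,0,0],[0,0,0],[0,0,0],[0,0,0]],"delta_pos":[[0,0,0],[0,0,0],[0,0,0],[0,0,-0.4],[0,0,-0.7],[0,0,-0.7]],"gripper":[50,50,50,50,50,50]}'
python3 -c "
from h import *
# above bar, offset clear
go(c2w(-.154,0,.20),np.degrees(YAW))
c,K,Rm,t=cam('scene')
for a in (1.4,1.57,1.7,1.8): print(a,proj(c2w(-.112+.09*np.sin(a),-.177+.09*np.cos(a),.157)[None],K,Rm,t))
cv2.imwrite('pics/s3.png',cv2.resize(c['pixels'][180:380,230:450,::-1],None,fx=2.7,fy=2.7))"
```

```text
time_s: 8.0
ee_pos: [0.6379, -0.0913, 0.1238]
ee_rot: [0.999, 0.046, 0.0, -0.0]
contact_force: [0.2, -0.9, 0.0]
grip_width: 0.0242
finger_force: 0.0
time_s: 8.6
ee_pos: [0.6382, -0.1039, 0.1238]
ee_rot: [1.0, -0.023, 0.0, -0.0]
contact_force: [-0.4, 0.2, -0.5]
grip_width: 0.0237
finger_force: 0.0
time_s: 9.2
ee_pos: [0.6381, -0.1044, 0.1975]
ee_rot: [1.0, -0.024, -0.0, -0.0]
contact_force: [0.7, -0.9, 0.2]
grip_width: 0.0425
finger_force: 0.0
shift [-4.34 -4.03 -0.06] turn [-1.0000e-02 -0.0000e+00 -1.0397e+02] pos [ 0.6381 -0.1044  0.1975] q [ 0.35  0.37 -0.34  1.5   0.12  1.29 -1.61] F [ 0.7 -0.9  0.2] t 9.2 w 0.04253065399210871
1.4 [[324.22871452 285.58810326]]
1.57 [[322.66087926 291.84871948]]
1.7 [[320.55624223 296.52024979]]
1.8 [[318.41536868 299.98450396]]
```

View pics/s3.png

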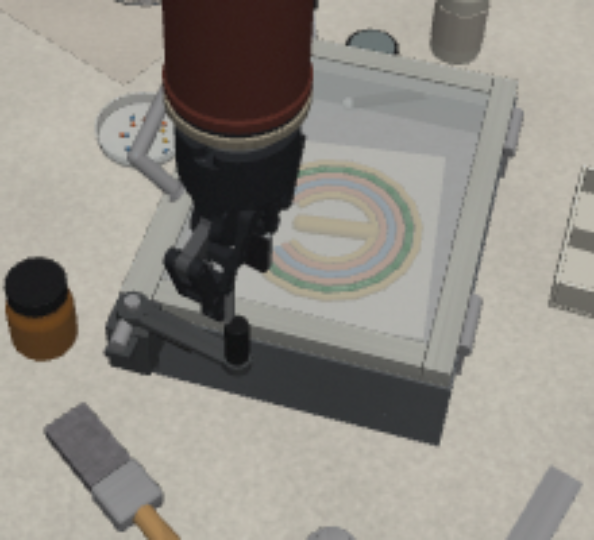

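Knob top at (318,301) matches the prediction for 1.80 rad, so the brace is seated. On to the bar.

```bash
python3 -m inch '{"angular":[[0,0,0],[0,0,0],[0,0,0],[0,0,0],[0,0,0],[0,0,0],[0,0,0]],"delta_pos":[[-0.72,-0.67,-0.06],[-0.72,-0.67,0],[-0.72,-0.67,0],[-0.72,-0.67,0],[-0.72,-0.67,0],[-0.72,-0.67,0],[0,0,0]],"gripper":[60,60,60,60,60,60,60]}' 40
python3 -m inch '{"angular":[[0,0,-8],[0,0,-8],[0,0,-8],[0,0,-8],[0,0,-8],[0,0,-8],[0,0,-8],[0,0,-8]],"delta_pos":[[0,0,0],[0,0,0],[0,0,0],[0,0,0],[0,0,0],[0,0,0],[0,0,0],[0,0,0]],"gripper":[60,60,60,60,60,60,60,60]}'
python3 -m inch '{"angular":[[0,0,-8],[0,0,-8],[0,0,-8],[0,0,-8],[0,0,-8],[0,0,0]],"delta_pos":[[0,0,0],[0,0,0],[0,0,0],[0,0,0],[0,0,0],[0,0,0]],"gripper":[60,60,60,60,60,60]}'
python3 - <<'E'
from h import *
go(c2w(-.154,0,.117),np.degrees(YAW))
c,K,Rm,t=cam("top"); a=c["pixels"][220:310,270:420,::-1].copy()
p=proj(np.array([c2w(-.154,-.05,.135),c2w(-.154,.05,.135),bot.read_state()["ee_pos"]]),K,Rm,t); print(p)
cv2.imwrite("pics/t3.png",cv2.resize(cv2.convertScaleAbs(a,alpha=1.6),None,fx=5,fy=5))
E
```

```text
time_s: 9.95
ee_pos: [0.4708, 0.0685, 0.1997]
ee_rot: [1.0, -0.021, 0.001, 0.0]
contact_force: [-0.5, -0.4, -0.3]
grip_width: 0.0516
finger_force: 0.0
time_s: 10.75
ee_pos: [0.4739, 0.0641, 0.1991]
ee_rot: [0.859, 0.512, 0.001, 0.0]
contact_force: [0.5, 0.2, 0.4]
grip_width: 0.0509
finger_force: 0.0
time_s: 11.35
ee_pos: [0.4738, 0.0641, 0.199]
ee_rot: [0.633, 0.774, 0.0, 0.0]
contact_force: [-0.3, 0.1, 0.0]
grip_width: 0.0514
finger_force: 0.0
shift [ 0.03 -0.04  2.05] turn [0.06 0.01 0.14] pos [0.4738 0.0641 0.199 ] q [ 0.27  0.03 -0.5   1.89  0.02  1.22 -0.04] F [-0.3  0.1  0. ] t 11.35 w 0.05136024069291637
[[352.5953335  276.14096513]
 [303.29220165 281.55575717]
 [328.71353873 273.28337511]]
```

View pics/t3.png

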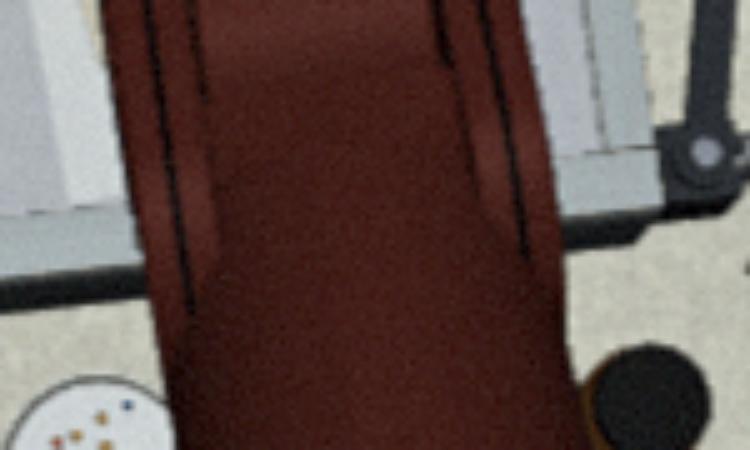

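The arm hides the bar here, but the projected ends (353,276) and (303,282) match the earlier picture. Descending and closing gently.

```bash
python3 -m inch '{"angular":[[0,0,0],[0,0,0],[0,0,0],[0,0,0],[0,0,0],[0,0,0],[0,0,0],[0,0,0]],"delta_pos":[[0.03,-0.04,0.4],[0,0,0.4],[0,0,0.4],[0,0,0.3],[0,0,0.3],[0,0,0.25],[0,0,0],[0,0,0]],"gripper":[60,60,60,60,60,60,60,60]}' 20
python3 -m inch '{"angular":[[0,0,0],[0,0,0],[0,0,0],[0,0,0],[0,0,0],[0,0,0],[0,0,0],[0,0,0]],"delta_pos":[[0,0,0],[0,0,0],[0,0,0],[0,0,0],[0,0,0],[0,0,0],[0,0,0],[0,0,0]],"gripper":[40,30,25,20,15,10,5,5]}' 20
python3 -c "
from h import *
go(c2w(-.154,0,.117),np.degrees(YAW))"
```

```text
time_s: 12.2
ee_pos: [0.4716, 0.0653, 0.1163]
ee_rot: [0.634, 0.773, 0.0, -0.0]
contact_force: [0.3, 0.4, 0.0]
grip_width: 0.0514
finger_force: 0.0
time_s: 13.0
ee_pos: [0.4718, 0.0653, 0.1164]
ee_rot: [0.634, 0.773, 0.0, 0.0]
contact_force: [2.2, 0.9, 2.2]
grip_width: 0.0132
finger_force: 19.5
shift [-0.01  0.01 -0.01] turn [0.05 0.   0.02] pos [0.4718 0.0653 0.1164] q [ 0.25  0.11 -0.51  1.99  0.06  1.05 -0.09] F [2.2 0.9 2.2] t 13.0 w 0.013226262090958927
```

```bash
cat >> h.py <<'E'
def lid():
    s=bot.read_state(); T=R.from_quat(s["ee_rot"]).as_matrix()
    g=s["ee_pos"]-T[:,2]*bot.tcp_to_grasp; H=c2w(.130,0,.095); d=g-H; ux=c2w(1,0,0)-c2w(0,0,0)
    f=-d@ux; z=d[2]; a=np.arctan2(z,f)-np.arctan2(40,284)
    print("lid",a.round(4),"r",np.hypot(f,z).round(4),"(.2868) tilt",np.arctan2(-T[:,2]@ux,-T[2,2]).round(4),"lat",(d@np.cross([0,0,1],ux)).round(4),"F",s["contact_force"].round(1),"M",s["moment"].round(2),"q",s["q"].round(2),"w",s["grip_width"].round(4),"t",s["time_s"])
E
python3 -c "
from h import *
lid()"
python3 -m inch '{"angular":[[1,0,0],[1.5,0,0],[2,0,0],[2,0,0],[2,0,0],[2,0,0],[1.5,0,0],[0,0,0]],"delta_pos":[[0,0.011,-0.124],[0,0.017,-0.186],[0,0.023,-0.248],[0,0.023,-0.248],[0,0.023,-0.248],[0,0.023,-0.248],[0,0.017,-0.186],[0,0,0]],"gripper":[5,5,5,5,5,5,5,5]}' 40
python3 -c "
from h import *
lid()"
```

```text
time_s: 13.8
ee_pos: [0.4821, 0.0673, 0.1748]
ee_rot: [0.631, 0.769, -0.081, -0.067]
contact_force: [0.5, -2.1, -2.4]
grip_width: 0.0127
finger_force: 39.8Traceback (most recent call last):
  File "<string>", line 3, in <module>
    lid()
    ~~~^^
  File "h.py", line 24, in lid
    print("lid",a.round(4),"r",np.hypot(f,z).round(4),"(.2868) tilt",np.arctan2(-T[:,2]@ux,-T[2,2]).round(4),"lat",(d@np.cross([0,0,1],ux)).round(4),"F",s["contact_force"].round(1),"M",s["moment"].round(2),"q",s["q"].round(2),"w",s["grip_width"].round(4),"t",s["time_s"])
                                                                                                                                                                                                                                      ^^^^^^^^^^^^^^^^^^^^^
AttributeError: 'float' object has no attribute 'round'
Traceback (most recent call last):
  File "h.py", line 24, in lid
    print("lid",a.round(4),"r",np.hypot(f,z).round(4),"(.2868) tilt",np.arctan2(-T[:,2]@ux,-T[2,2]).round(4),"lat",(d@np.cross([0,0,1],ux)).round(4),"F",s["contact_force"].round(1),"M",s["moment"].round(2),"q",s["q"].round(2),"w",s["grip_width"].round(4),"t",s["time_s"])
                                                                                                                                                                                                                                      ^^^^^^^^^^^^^^^^^^^^^
AttributeError: 'float' object has no attribute 'round'
```

```bash
sed -i 's/s\["grip_width"\].round(4)/s["grip_width"]/' h.py
python3 -c "
from h import *
lid()"
python3 -m inch '{"angular":[[1,0,0],[1.5,0,0],[2,0,0],[2,0,0],[2,0,0],[2,0,0],[1.5,0,0],[0,0,0]],"delta_pos":[[0,0.011,-0.124],[0,0.017,-0.186],[0,0.023,-0.248],[0,0.023,-0.248],[0,0.023,-0.248],[0,0.023,-0.248],[0,0.017,-0.186],[0,0,0]],"gripper":[5,5,5,5,5,5,5,5]}' 40
python3 -c "
from h import *
lid()"
```

```text
lid 0.2087 r 0.2871 (.2868) tilt 0.2113 lat 0.0005 F [ 0.5 -2.1 -2.4] M [-0.05 -0.51  0.06] q [ 0.21  0.24 -0.5   1.74  0.1   1.4  -0.12] w 0.012670178782286861 t 13.8
time_s: 14.6
ee_pos: [0.5042, 0.0717, 0.23]
ee_rot: [0.62, 0.756, -0.161, -0.133]
contact_force: [-2.7, -1.0, -0.5]
grip_width: 0.0126
finger_force: 40.3
lid 0.4183 r 0.2871 (.2868) tilt 0.4208 lat 0.0005 F [-2.7 -1.  -0.5] M [-0.14 -0.23  0.03] q [ 0.14  0.41 -0.48  1.47  0.13  1.73 -0.16] w 0.012560081707128069 t 14.6
```

Joint 6 is nearing its limit, so from here I hold the tilt and let the round bar turn in the pads.

```bash

python3 -m inch '{"angular":[[0,0,0],[0,0,0],[0,0,0],[0,0,0],[0,0,0],[0,0,0],[0,0,0]],"delta_pos":[[0,0.020,-0.123],[0,0.019,-0.124],[0,0.048,-0.246],[0,0.056,-0.244],[0,0.065,-0.242],[0,0.073,-0.239],[0,0,0]],"gripper":[5,5,5,5,5,5,5]}' 25
python3 -c "
from h import *
lid()"
```

```text
time_s: 15.3
ee_pos: [0.5344, 0.0777, 0.2712]
ee_rot: [0.62, 0.756, -0.16, -0.132]
contact_force: [-3.6, -1.5, 0.0]
grip_width: 0.0125
finger_force: 39.6
lid 0.5975 r 0.2875 (.2868) tilt 0.4181 lat 0.0005 F [-3.6 -1.5  0. ] M [-0.33  0.43  0.13] q [ 0.11  0.45 -0.48  1.33  0.14  1.83 -0.16] w 0.012467182181871754 t 15.3
```

```bash

python3 -m inch '{"angular":[[0,0,0],[0,0,0],[0,0,0],[0,0,0],[0,0,0],[0,0,0],[0,0,0],[0,0,0]],"delta_pos":[[0,0.041,-0.118],[0,0.041,-0.118],[0,0.045,-0.117],[0,0.045,-0.117],[0,0.049,-0.115],[0,0.049,-0.115],[0,0,0],[0,0,0]],"gripper":[5,5,5,5,5,5,5,5]}' 25
python3 -c "
from h import *
lid()"
python3 -m inch '{"angular":[[0,0,0],[0,0,0],[0,0,0],[0,0,0],[0,0,0],[0,0,0],[0,0,0],[0,0,0]],"delta_pos":[[0,0.053,-0.114],[0,0.053,-0.114],[0,0.057,-0.112],[0,0.057,-0.112],[0,0.060,-0.110],[0,0.060,-0.110],[0,0,0],[0,0,0]],"gripper":[5,5,5,5,5,5,5,5]}' 25
python3 -c "
from h import *
lid()
c,K,Rm,t=cam('scene'); cv2.imwrite('pics/s4.png',cv2.resize(c['pixels'][100:360,200:480,::-1],None,fx=2.3,fy=2.3))"
```

```text
time_s: 16.1
ee_pos: [0.5544, 0.0817, 0.292]
ee_rot: [0.62, 0.756, -0.161, -0.132]
contact_force: [-5.7, -3.0, 3.7]
grip_width: 0.0124
finger_force: 39.2
lid 0.6987 r 0.2878 (.2868) tilt 0.4193 lat 0.0005 F [-5.7 -3.   3.7] M [-0.56  1.19  0.12] q [ 0.09  0.49 -0.47  1.23  0.15  1.89 -0.17] w 0.012440176366799916 t 16.1
time_s: 16.9
ee_pos: [0.5773, 0.0862, 0.3114]
ee_rot: [0.62, 0.756, -0.161, -0.132]
contact_force: [-5.5, -1.9, 5.8]
grip_width: 0.0123
finger_force: 38.8
lid 0.804 r 0.2883 (.2868) tilt 0.4191 lat 0.0004 F [-5.5 -1.9  5.8] M [-0.57  1.48  0.1 ] q [ 0.07  0.53 -0.47  1.13  0.16  1.95 -0.17] w 0.012320778603716142 t 16.9
```

View pics/s4.png

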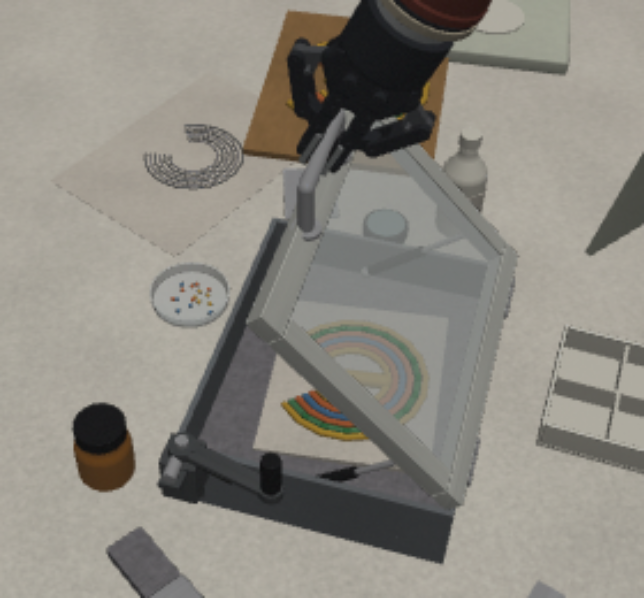

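The lid is up at about 0.80, held at bar (335,150 in the crop), with the brace out and the bench undisturbed. I'll go slightly higher and relieve some radial load on the way.

```bash

python3 -m inch '{"angular":[[0,0,0],[0,0,0],[0,0,0],[0,0,0],[0,0,0],[0,0,0]],"delta_pos":[[0,0.032,-0.054],[0,0.032,-0.054],[0,0.065,-0.107],[0,0.067,-0.106],[0,0,0],[0,0,0]],"gripper":[5,5,5,5,5,5]}' 25
python3 -c "
from h import *
lid()"
python3 -m inch '{"angular":[[0,0,0],[0,0,0],[0,0,0]],"delta_pos":[[0,-0.021,-0.013],[0,0,0],[0,0,0]],"gripper":[5,5,5]}' 25
python3 -c "
from h import *
lid()"
```

```text
time_s: 17.55
ee_pos: [0.5895, 0.0886, 0.3203]
ee_rot: [0.62, 0.756, -0.161, -0.132]
contact_force: [-5.1, -2.8, 7.7]
grip_width: 0.0126
finger_force: 38.6
lid 0.8569 r 0.2886 (.2868) tilt 0.4186 lat 0.0004 F [-5.1 -2.8  7.7] M [-0.62  1.55  0.14] q [ 0.05  0.56 -0.46  1.07  0.17  1.98 -0.17] w 0.012564575110620058 t 17.55
time_s: 17.85
ee_pos: [0.589, 0.0885, 0.32]
ee_rot: [0.62, 0.756, -0.161, -0.132]
contact_force: [-3.1, -2.7, 7.0]
grip_width: 0.0124
finger_force: 38.4
lid 0.8552 r 0.2886 (.2868) tilt 0.4188 lat 0.0004 F [-3.1 -2.7  7. ] M [-0.58  0.93  0.15] q [ 0.05  0.56 -0.46  1.07  0.17  1.98 -0.17] w 0.012444812592924407 t 17.85
```

```bash

python3 -m inch '{"angular":[[0,0,0],[0,0,0],[0,0,0],[0,0,0],[0,0,0],[0,0,0],[0,0,0],[0,0,0]],"delta_pos":[[0,-0.033,0.053],[0,-0.034,0.053],[0,-0.065,0.107],[0,-0.064,0.108],[0,-0.062,0.109],[0,-0.059,0.110],[0,0,0],[0,0,0]],"gripper":[5,5,5,5,5,5,5,5]}' 25
python3 -c "
from h import *
lid()"
python3 -m inch '{"angular":[[0,0,0],[0,0,0],[0,0,0],[0,0,0],[0,0,0],[0,0,0],[0,0,0]],"delta_pos":[[0,-0.029,0.055],[0,-0.029,0.055],[0,-0.028,0.056],[0,-0.028,0.056],[0,-0.027,0.056],[0,0,0],[0,0,0]],"gripper":[5,5,5,5,5,5,5]}' 25
python3 -c "
from h import *
lid()
for n in('scene',):
  c,K,Rm,t=cam(n)
  for a in(.66,.7,.72,.74,.78):
    x=.130-(.284*np.cos(a)-.04*np.sin(a)); z=.095+.284*np.sin(a)+.04*np.cos(a)
    x2=.13-(.26*np.cos(a)-.011*np.sin(a)); z2=.095+.26*np.sin(a)+.011*np.cos(a)
    print(a,proj(np.array([c2w(x,-.05,z),c2w(x2,-.16,z2)]),K,Rm,t).round(1).tolist())
  cv2.imwrite('pics/s5.png',cv2.resize(c['pixels'][130:280,260:400,::-1],None,fx=4,fy=4))"
```

```text
time_s: 18.65
ee_pos: [0.5694, 0.0846, 0.3054]
ee_rot: [0.62, 0.756, -0.16, -0.132]
contact_force: [-2.1, -3.2, 6.3]
grip_width: 0.0126
finger_force: 38.4
lid 0.7692 r 0.2883 (.2868) tilt 0.4179 lat 0.0004 F [-2.1 -3.2  6.3] M [-0.43  0.11  0.12] q [ 0.08  0.51 -0.47  1.16  0.16  1.92 -0.17] w 0.012592987762510482 t 18.65
time_s: 19.35
ee_pos: [0.5598, 0.0828, 0.2971]
ee_rot: [0.62, 0.756, -0.161, -0.132]
contact_force: [-2.1, -2.8, 4.0]
grip_width: 0.0127
finger_force: 38.7
lid 0.7246 r 0.288 (.2868) tilt 0.4188 lat 0.0005 F [-2.1 -2.8  4. ] M [-0.4   0.03  0.18] q [ 0.09  0.5  -0.47  1.21  0.15  1.9  -0.17] w 0.012729871538877764 t 19.35
0.66 [[318.0, 188.9], [301.0, 243.7]]
0.7 [[322.3, 186.6], [304.6, 241.7]]
0.72 [[324.5, 185.6], [306.5, 240.7]]
0.74 [[326.8, 184.6], [308.4, 239.7]]
0.78 [[331.5, 182.6], [312.4, 237.9]]
```

View pics/s5.png

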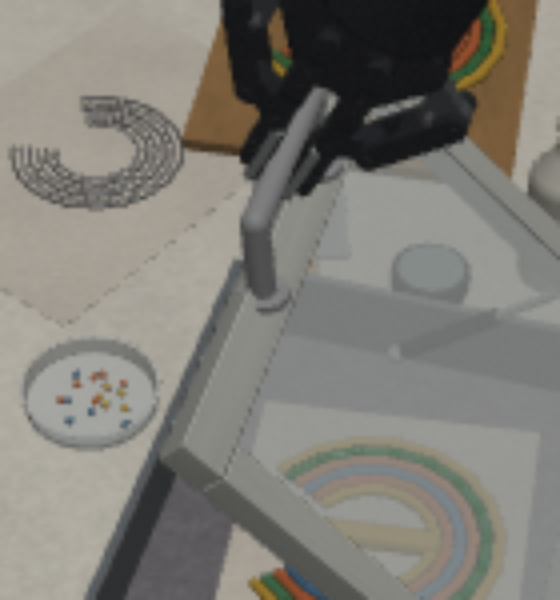

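Bar end at (324,185) agrees with a lid angle of about 0.72, just below balance. A small further ease for margin, then settle.

```bash

python3 -m inch '{"angular":[[0,0,0],[0,0,0],[0,0,0],[0,0,0],[0,0,0],[0,0,0]],"delta_pos":[[0,-0.027,0.057],[0,0,0],[0,0,0],[0,0,0],[0,0,0],[0,0,0]],"gripper":[5,5,5,5,5,5]}' 25
python3 -c "
from h import *
lid(); print(bot.finish_job())"
```

```text
time_s: 20.0
ee_pos: [0.5578, 0.0824, 0.2953]
ee_rot: [0.62, 0.756, -0.161, -0.132]
contact_force: [-0.1, -3.3, 2.5]
grip_width: 0.0122
finger_force: 38.6
lid 0.7154 r 0.288 (.2868) tilt 0.4188 lat 0.0005 F [-0.1 -3.3  2.5] M [-0.45 -0.42  0.23] q [ 0.09  0.49 -0.47  1.22  0.15  1.89 -0.17] w 0.012204975081296445 t 20.0
the job is handed in; nothing more can be done
None
```

I handed the job in at 20.0 s: the brace is in its end detent at about 1.80 rad, the lid went up to about 0.86 rad (past balance), and it is now held steady at about 0.715 rad, just below the 0.75 balance point, with nothing else on the bench touched as far as the pictures show.

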